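# Shut the smoky storage box and snap its latch lever over

### The arm

A 6-joint arm with a two-finger parallel gripper is mounted at the origin on the work surface. World frame = base frame: x ahead of the robot, y to its left, z up, the work surface at z = 0. Lengths are in m, angles in rad, forces in N, time in s.
With the tool pointing down it reaches from about 0.35 to 0.85 m from the base axis. Payload 8.1 kg.
Tool frame: the origin (TCP) lies at the centre of the arm's flange, where the gripper is bolted on; the fingertips stand 186 mm ahead of it and the grasp point (between the pads) lies 167 mm ahead of it; z points along the fingers, y is the line along which they close (so a half turn about z gives the same grasp; the last joint's range is limited). The gripper opens to 93 mm and grips with 3 to 60 N. Pads are 15 mm wide; open, the fingers measure 128 mm over their backs; the gripper's body (75 mm by 188 mm) begins 65 mm behind the grasp point.
Start: joints at [-1.306, 0.13, 1.488, -0, 1.523, -0.085], TCP at [0.206, -0.564, 0.405] pointing down, gripper open.
Joint ranges: [-2.96, 2.96], [-0.89, 2.26], [0.02, 2.5], [-1.34, 4.48], [0, 2.73], [-2.66, 2.66]. Speed limits (rad/s): [2.39, 2.39, 2.79, 3.14, 3.14, 3.14].

### API

Orientations are given as a rotation vector (axis times angle).
In Python, from plant import read_state, read_camera, camera_params, robot gives the robot as it stands.
- The arm moves only by the tool carry_out, never from a script. Its argument "targets" is a list of rows, each an object of numbers: "hand": the opening in per cent of the stroke, from 0 (shut) to 100 (fully open); "x", "y", "z": the shift along the tool's x, y, z in m; "ax", "ay", "az": the turn, a rotation vector about the tool's x, y, z in rad. In form: [{"hand": .., "x": .., "y": .., "z": .., "ax": .., "ay": .., "az": ..}, ...]. A call has 1 to 8 rows; each row is the pose to reach, as a shift and turn from the pose commanded when the call began, along the tool's axes at that moment; what a row does not reach only later rows make up. A row lasts 1/8 s, in which the tool goes at most 62.5 mm and 10.7 degrees, less where a joint would pass 70% of its speed; a pose out of reach is approached as far as the arm can. A call with a gripper value outside its range is refused whole. The fingers move at their own pace and stop on an object; "newtons" is the grip in N (left out, the last holds). Time passes only in rows, so rows that repeat a pose let the fingers close. It gives the time, the measured TCP pose, the force, the opening and the grip force at its end, in the units of the state.
- read_state(): the state, without advancing time (a new reading comes with each control period).
- read_camera(name): name is "side" or "top"; returns (picture, depth): 480x640x3 uint8, blue, green, red; 480x640 float32, m along the optical axis (not along the pixel's ray), 0 where there is no reading.
- camera_params(name): a dict with "fx", "fy", "cx", "cy" (pixels), "position" and "rotation" of the camera in the world. Camera axes: x right, y up, looking along -z (the intrinsics and any distortion apply to the point x, -y, -z); pixel columns grow to the right and rows downward; lengths in m; the calibration is good to about 2 mm. A picture is of the moment at which its call begins. camera_params takes no time and is no camera call.
- robot.close_job(): hands the job in; it is judged then, once.
The state is a dict: "t": time; "q": joint angles; "dq": joint speeds; "joint_torque": joint torques, N m; "tool_pos": TCP position; "orientation": TCP orientation; "force": force on the tool from outside, world axes, zero at the start; "wrist_torque": the same for the moment, N m; "opening": finger opening in m; "gripper_force": force on a finger pad.
Only numpy, scipy, OpenCV 4.12 (cv2) and the standard library are available. Lean on these libraries where they do the work, as an engineer would, in place of code of your own. Each camera call takes 0.05 s, during which the arm holds its last target. There are 200 camera calls.

### The job

Without picking anything up, shut the smoky grey storage box: push its open lid down until it rests on the rim, then push the blue latch lever on the lid's front edge over and down past its centre until it snaps shut against the box. Leave the box standing where it is and do not disturb the things around it.

Things in the scene. Friction and masses are not known exactly. Their poses are not given: they have to be found in the camera images.
- box: the storage box, smoky grey translucent plastic, 160 x 230 x 88 mm (x, y, z, over the rim flange) without the lid, about 3 kg with the staple cartons in it, standing loose on the white shelf. Origin: centre of its underside, on the shelf. Its z axis is up; its x axis points from the lid's hinge (at x = -82 mm, z = 88 mm, running along the box's y axis) to the latch side (front). The box's hinge side is always roughly towards the robot, the latch side away from it
- lid (a joint): lid angle, rad: 0 = shut, lying on the rim; grows as the lid opens, 1.57 = upright, stop at 1.75. The hinge is stiff (friction about 0.28 N m), so the lid stays at whatever angle it is left and must be pushed all the way down
- lid_hinge (a point): point on the lid's hinge axis, middle of the box's width; axes are those of the lid: x from the hinge across the lid to its front edge, z out of the lid's outer face (up when shut)
- lid_edge (a point): middle of the lid's front edge on its outer face, 168 mm from the hinge; same axes as lid_hinge. The lid is a smoky grey plate 168 x 240 x 4 mm with its outer face 4 mm outside the hinge axis; a round vent button 24 mm across and 3 mm proud lies at its middle, 70 mm from the hinge
- latch (a joint): latch lever angle, rad: 0 = open stop, sticking out from the lid's front edge 30 degrees above the lid's plane (starts here); grows as it is pushed over and down; 2.1 = snapped shut, square to the lid against the box front. A spring drives it away from its centre (1.1) to either stop; pushing it over takes about 0.25 N m, 6 to 9 N pressed down near the tip; past 1.1 it snaps shut by itself
- latch_pivot (a point): centre of the latch lever's pivot pin, which lies along the box's y axis 4 mm beyond the lid's front edge, 0.3 mm below its outer face; moves with the lid
- latch_tip (a point): middle of the free end of the blue plastic latch lever, a plate 64 mm wide (along the box's y axis), 3.5 mm thick and 55 mm long from pivot pin to free end, with a thumb tab bent slightly outward at the end
- stapler: red desk stapler, 150 x 38 x 58 mm, loose bystander beside the box; origin at the centre of its underside
- clip_jar: glass jar of steel paper clips with an aluminium lid, 70 mm across, 86 mm high, loose bystander beside the box; origin at the centre of its underside
- paperweight: glass dome paperweight, 76 mm across, 39 mm high, loose bystander a little beyond the latch side of the box; origin at the centre of its underside
- dispenser: aluminium desk tape dispenser with a roll of tape, 167 x 62 x 88 mm, loose bystander further to one side; origin at the centre of its underside
- tape_roll: roll of brown packing tape lying flat, 100 mm across, 48 mm high, loose bystander further to one side; origin at the centre of its underside
- staple_carton: small cardboard carton of staples with a red band, 86 x 52 x 40 mm, loose bystander a little beyond the latch side of the box; origin at the centre of its underside

How it is judged:
By the outcome, as a careful person would: the job done as asked, in the order asked, and still so for the second after the job is handed in, with the robot touching nothing.
It also fails if it takes over 45 s, if anything falls off the work surface, if the arm or the gripper's body presses on something with over 40 N, if the wrist force passes 120 N, or if a joint passes its speed limit or range.

## Working session

There is one attempt and no reset: what is moved stays moved. The work goes in short steps, Python scripts to look and compute and a tool call to move; the robot and the scene stay as the last step left them, time stands still between calls to the robot, and variables do not carry over. Pictures are saved under pics/ and viewed, at most 10 in all, crops included, and the job is handed in when it is done.

Besides the shell and the picture viewer there is one more tool, called after "Emit:" by a JSON object that holds its "method" and its "body", one argument or row to a line. carry_out: Moves the arm, as the interface text tells. Its arguments: {"type":"object","properties":{"targets":{"type":"array","items":{"type":"object","properties":{"hand":{"type":"number"},"x":{"type":"number"},"y":{"type":"number"},"z":{"type":"number"},"ax":{"type":"number"},"ay":{"type":"number"},"az":{"type":"number"}}}},"newtons":{"type":"number"}},"required":["targets"]}

```bash
mkdir -p pics
cat > h.py <<'E'
import numpy as np, cv2
from plant import read_state, read_camera, camera_params, robot
from scipy.spatial.transform import Rotation as R
def cloud(name):
    im,d=read_camera(name); p=camera_params(name)
    v,u=np.mgrid[0:480,0:640]
    c=np.stack([(u-p['cx'])/p['fx']*d,-(v-p['cy'])/p['fy']*d,-d],-1)
    r=np.array(p['rotation']); r=r if r.shape==(3,3) else R.from_rotvec(r).as_matrix()
    return im,d,c@r.T+np.array(p['position'])
E
python3 - <<'E'
from h import *
for n in("side","top"):
    im,d,P=cloud(n); np.savez(n+'0.npz',im=im,d=d,P=P); cv2.imwrite(f'pics/{n}0.png',im); print({k:v for k,v in camera_params(n).items()})
s=read_state(); print(s)
E
```

```text
{'fx': 587.8794375915915, 'fy': 587.8794375915915, 'cx': 317.57066449183935, 'cy': 244.18307002740522, 'position': array([-0.11130915,  0.79794866,  0.89656587]), 'rotation': array([ 0.40506324, -1.10353804, -2.18922041])}
{'fx': 449.8103212559078, 'fy': 449.8103212559078, 'cx': 329.6910454165304, 'cy': 244.4210666609214, 'position': array([0.52245194, 0.01629353, 1.38258216]), 'rotation': array([ 0.06031819, -0.06732707, -1.59779657])}
{'t': 0.1, 'q': array([-1.30641912e+00,  1.31108957e-01,  1.48918191e+00, -7.89211254e-06,
        1.52299265e+00, -8.53993364e-02]), 'dq': array([-0.00035615, -0.00101682, -0.00239998,  0.00085639,  0.00133653,
        0.00124634]), 'joint_torque': array([ 1.80494451e-03, -5.61337924e+01, -4.93095446e+01,  7.70460838e-02,
        2.91342137e-02, -7.80715004e-05]), 'tool_pos': array([ 0.20557867, -0.56346281,  0.40377182]), 'orientation': array([-3.09201292e+00, -5.46338887e-01,  2.49564565e-04]), 'force': array([-0.15473311, -0.48124508, -0.16628171]), 'wrist_torque': array([ 0.03930221, -0.00230971,  0.02882125]), 'gripper_force': 0.0, 'opening': 0.0929743843682617}
```

View pics/side0.png

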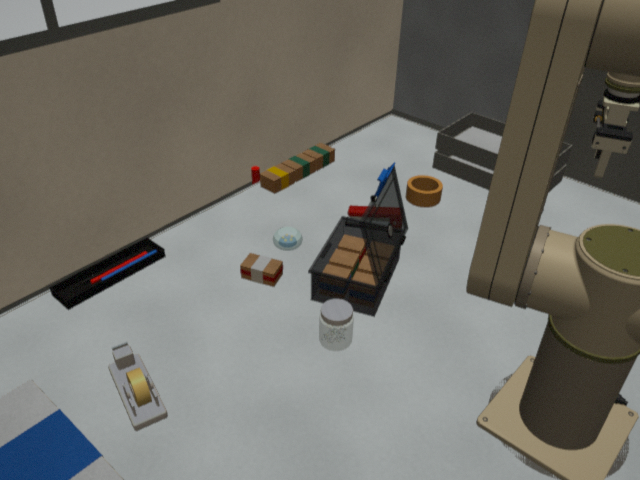

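View pics/top0.png

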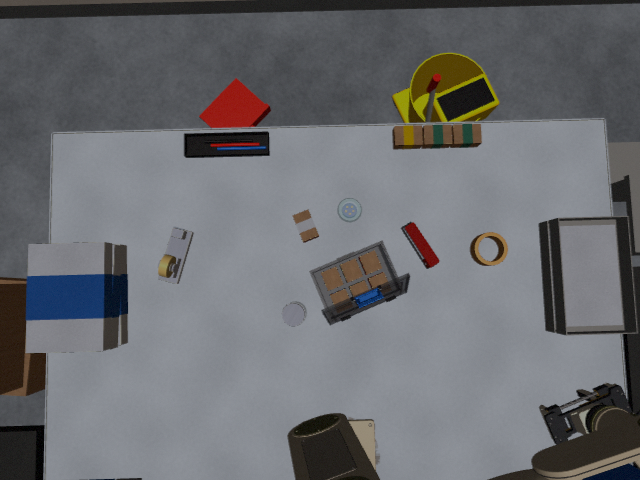

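The side view shows the box open with the lid near upright at (385,210) and the blue latch at (383,178). The top view shows the box at (358,278), the latch at (370,297), the jar at (293,314), the stapler at (420,245), the dome at (349,209) and the carton at (305,226).

```bash
python3 - <<'E'
from h import *
for n,roi in(("side",(290,150,410,320)),("top",(300,230,415,335))):
    f=np.load(n+'0.npz'); im,d,P=f['im'],f['d'],f['P']
    m=np.zeros((480,640),bool); m[roi[1]:roi[3],roi[0]:roi[2]]=1
    h=cv2.cvtColor(im,cv2.COLOR_BGR2HSV)
    tab=P[m&(d>0)&(h[...,2]>140)]; print(n,'shelf z',np.median(tab[:,2]))
    b=m&(h[...,0]>100)&(h[...,0]<125)&(h[...,1]>150)&(d>0); Q=P[b]
    print(' latch n',len(Q),Q.mean(0).round(3),'min',Q.min(0).round(3),'max',Q.max(0).round(3))
    i=np.argsort(Q[:,2]); k=max(5,len(i)//8); print('  top',np.median(Q[i[-k:]],0).round(4),'bot',np.median(Q[i[:k]],0).round(4))
    # dark box pixels on depth: plane fits of high points
    L=P[m&(d>0)&~b&(P[...,2]>0.125)]
    c=np.median(L,0); L=L[np.linalg.norm(L-c,axis=1)<.2]
    u,s,v=np.linalg.svd(L-L.mean(0),full_matrices=False); print(' lid n',len(L),L.mean(0).round(3),'normal',v[2].round(3),'rms',s[2]/len(L)**.5,'zmax',np.percentile(L[:,2],99))
    rim=m&(d>0)&~b&(P[...,2]>0.078)&(P[...,2]<0.098)
    r=P[rim]; print(' rim n',len(r), [np.round(x,3) for x in cv2.minAreaRect(r[:,:2].astype(np.float32))])
    print(cv2.boxPoints(cv2.minAreaRect(r[:,:2].astype(np.float32))).round(3).tolist())
    a=cv2.resize(im[roi[1]:roi[3],roi[0]:roi[2]],None,fx=3.3,fy=3.3,interpolation=cv2.INTER_CUBIC); cv2.imwrite(f'pics/{n}c.png',a)
f=np.load('top0.npz');P=f['P']
for nm,(u,v) in dict(jar=(293,314),stap=(420,245),dome=(349,209),carton=(305,226)).items(): print(nm,P[v,u].round(3))
E
cd pics; python3 -c "
import cv2,numpy as np
a=cv2.imread('sidec.png');b=cv2.imread('topc.png');h=max(a.shape[0],b.shape[0])
o=np.zeros((h,a.shape[1]+b.shape[1],3),np.uint8);o[:a.shape[0],:a.shape[1]]=a;o[:b.shape[0],a.shape[1]:]=b;cv2.imwrite('c0.png',cv2.resize(o,(780,int(h*780/o.shape[1]))))"
```

```text
side shelf z 0.00023019975951299454
 latch n 188 [ 0.476 -0.059  0.266] min [ 0.424 -0.174  0.044] max [0.531 0.057 0.31 ]
  top [ 0.4671 -0.0757  0.3073] bot [0.4729 0.0308 0.052 ]
 lid n 2692 [ 0.463 -0.063  0.194] normal [ 0.899  0.337 -0.278] rms 0.0031715892082947827 zmax 0.28901271018643815
 rim n 1463 [array([ 0.496, -0.01 ]), array([0.17 , 0.356]), np.float64(21.392)]
[[0.35199999809265137, 0.125], [0.48100000619888306, -0.20600000023841858], [0.6399999856948853, -0.14399999380111694], [0.5099999904632568, 0.18700000643730164]]
top shelf z -0.0005230106786463518
 latch n 309 [ 0.48  -0.08   0.288] min [ 0.455 -0.131  0.139] max [ 0.502 -0.047  0.311]
  top [ 0.47   -0.0828  0.3068] bot [ 0.4875 -0.0809  0.2563]
 lid n 1063 [ 0.475 -0.079  0.208] normal [-0.882 -0.343  0.322] rms 0.002939901917326896 zmax 0.2597057400857005
 rim n 580 [array([ 0.503, -0.03 ]), array([0.169, 0.313]), np.float64(21.184)]
[[0.36800000071525574, 0.08500000089406967], [0.48100000619888306, -0.2070000022649765], [0.6380000114440918, -0.1459999978542328], [0.5249999761581421, 0.1459999978542328]]
jar [0.431 0.12  0.083]
stap [ 0.621 -0.258  0.058]
dome [ 0.737 -0.053  0.038]
carton [0.689 0.082 0.036]
```

View pics/c0.png

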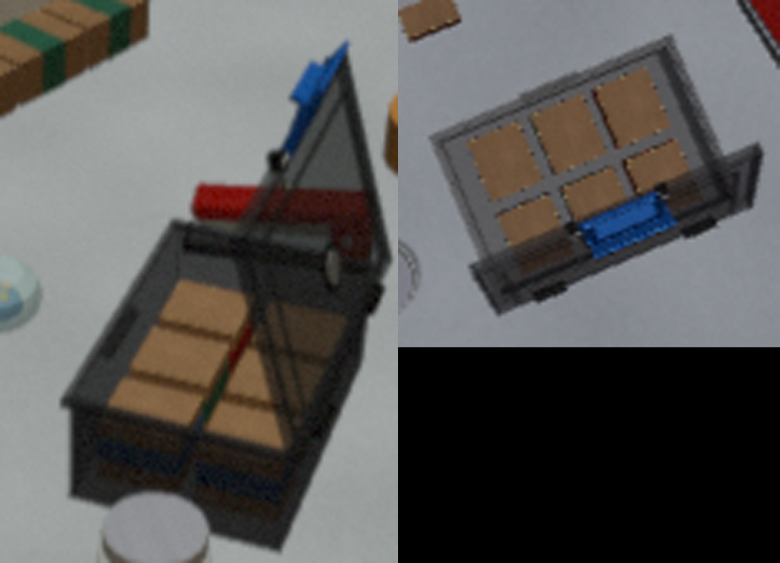

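The lid leans forward at about 1.27 rad, and the latch is open. Both views agree on the box: yaw about 21°, centre about (0.522, -0.064). I'll write a helper that converts points given in the box frame (s, t, z) into tool moves.

```bash
cat >> h.py <<'E'
PSI=np.radians(21.2); X=np.array([np.cos(PSI),np.sin(PSI),0]); Y=np.array([-np.sin(PSI),np.cos(PSI),0]); Z=np.array([0,0,1.])
def want(u,t,z,tilt):   # fingertip in box frame (u from hinge, t from mid width), tilt deg
    a=np.radians(tilt); zt=-np.cos(a)*Z+np.sin(a)*X
    s=read_state(); Rc=R.from_rotvec(s['orientation']).as_matrix()
    y=Y*np.sign(Rc[:,1]@Y); Rd=np.stack([np.cross(y,zt),y,zt],1)
    p=(u+.381)*X+(t-.249)*Y+z*Z-.186*zt
    return Rc.T@(p-s['tool_pos']),R.from_matrix(Rc.T@Rd).as_rotvec(),p
def now():
    s=read_state(); Rc=R.from_rotvec(s['orientation']).as_matrix(); tip=s['tool_pos']+.186*Rc[:,2]
    print('t',s['t'],'tip u,t,z',(tip@X-.381).round(4),(tip@Y+.249).round(4),tip[2].round(4),'tilt',np.degrees(np.arcsin(Rc[:,2]@X)).round(1),'F',s['force'].round(1),'q',s['q'].round(2))
E
python3 - <<'E'
from h import *
now()
for a in [(-.03,0,.27,40)]: print([x.round(4) for x in want(*a)])
E
```

```text
t 0.1 tip u,t,z -0.3931 -0.3504 0.2178 tilt 0.0 F [-0.2 -0.5 -0.2] q [-1.31  0.13  1.49 -0.    1.52 -0.09]
[array([ 0.2364, -0.3555, -0.0081]), array([ 0.0054,  0.698 , -0.02  ]), array([ 0.3058, -0.1485,  0.4125])]
```

Emit:
{"method": "carry_out", "body": {
  "targets": [
    {"hand": 0, "x": 0.236, "y": -0.356, "z": -0.008, "ax": 0.005, "ay": 0.698, "az": -0.02},
    {"hand": 0, "x": 0.236, "y": -0.356, "z": -0.008, "ax": 0.005, "ay": 0.698, "az": -0.02},
    {"hand": 0, "x": 0.236, "y": -0.356, "z": -0.008, "ax": 0.005, "ay": 0.698, "az": -0.02},
    {"hand": 0, "x": 0.236, "y": -0.356, "z": -0.008, "ax": 0.005, "ay": 0.698, "az": -0.02},
    {"hand": 0, "x": 0.236, "y": -0.356, "z": -0.008, "ax": 0.005, "ay": 0.698, "az": -0.02},
    {"hand": 0, "x": 0.236, "y": -0.356, "z": -0.008, "ax": 0.005, "ay": 0.698, "az": -0.02},
    {"hand": 0, "x": 0.236, "y": -0.356, "z": -0.008, "ax": 0.005, "ay": 0.698, "az": -0.02},
    {"hand": 0, "x": 0.236, "y": -0.356, "z": -0.008, "ax": 0.005, "ay": 0.698, "az": -0.02}
  ]
}}

```text
t: 1.1
tool_pos: [0.3081, -0.148, 0.4106]
orientation: [-2.785, -0.529, -1.009]
force: [0.2, -0.9, -0.8]
opening: 0.0173
gripper_force: 0.0
```

Run:
```python
from h import *
now(); print([x.round(4) for x in want(-.03,0,.27,40)])
im,d,P=cloud('side'); cv2.imwrite('pics/s1.png',im[100:340,240:560].repeat(2,0).repeat(2,1))
```

```text
t 1.1 tip u,t,z -0.028 0.0011 0.2679 tilt 39.9 F [ 0.2 -0.9 -0.8] q [-0.97 -0.89  2.34  0.68  1.53  0.25]
[array([-0.0005, -0.0005, -0.0029]), array([-0.0081,  0.002 ,  0.0023]), array([ 0.3058, -0.1485,  0.4125])]
```

View pics/s1.png

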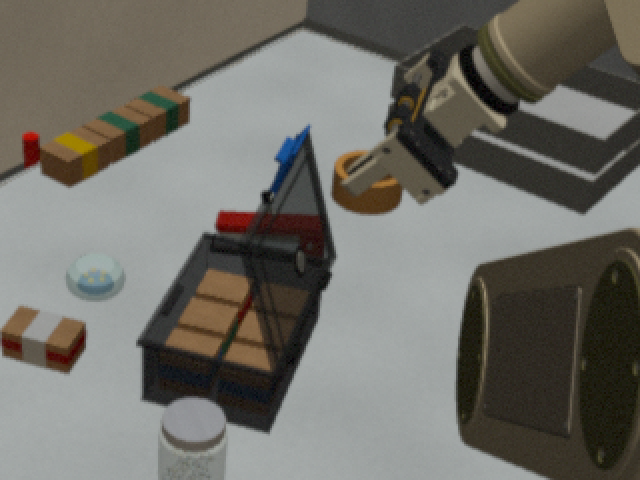

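The tool is behind the lid with clearance. Next I'll work out the closing arc.

Run:
```python
from h import *
now()
for ph in (85,73,62,51,40,30,20,10,3,0,-2):
    f=np.radians(ph); r=.148; n=np.array([-np.sin(f),np.cos(f)])
    c=np.array([0,.088])+r*np.array([np.cos(f),np.sin(f)])+n*(.004+.0075*abs(np.sin(f-np.radians(40))))
    a,b,_=want(c[0],0,c[1],40); print(ph,c.round(3),a.round(4),b.round(3))
```

```text
t 1.15 tip u,t,z -0.0287 -0.0006 0.2691 tilt 39.9 F [-0.4  1.   0.1] q [-0.98 -0.89  2.34  0.68  1.53  0.25]
85 [0.004 0.236] [ 0.0034 -0.0012  0.046 ] [-0.004  0.002  0.003]
73 [0.036 0.232] [ 0.0251 -0.001   0.0698] [-0.004  0.002  0.003]
62 [0.063 0.222] [ 0.0401 -0.0009  0.0954] [-0.004  0.002  0.003]
51 [0.089 0.206] [ 0.0497 -0.0007  0.1236] [-0.004  0.002  0.003]
40 [0.111 0.186] [ 0.0535 -0.0006  0.1531] [-0.004  0.002  0.003]
30 [0.126 0.167] [ 0.0522 -0.0005  0.1776] [-0.004  0.002  0.003]
20 [0.137 0.145] [ 0.0469 -0.0004  0.2016] [-0.004  0.002  0.003]
10 [0.144 0.121] [ 0.0377 -0.0003  0.2244] [-0.004  0.002  0.003]
3 [0.147 0.104] [ 0.029  -0.0003  0.2394] [-0.004  0.002  0.003]
0 [0.148 0.097] [ 0.0247 -0.0003  0.2455] [-0.004  0.002  0.003]
-2 [0.148 0.092] [ 0.0217 -0.0003  0.2495] [-0.004  0.002  0.003]
```

Emit:
{"method": "carry_out", "body": {
  "targets": [
    {"hand": 0, "x": 0.002, "y": -0.001, "z": 0.023},
    {"hand": 0, "x": 0.004, "y": -0.001, "z": 0.046},
    {"hand": 0, "x": 0.014, "y": -0.001, "z": 0.058},
    {"hand": 0, "x": 0.025, "y": -0.001, "z": 0.07},
    {"hand": 0, "x": 0.033, "y": -0.001, "z": 0.083},
    {"hand": 0, "x": 0.04, "y": -0.001, "z": 0.095},
    {"hand": 0, "x": 0.045, "y": -0.001, "z": 0.11},
    {"hand": 0, "x": 0.05, "y": -0.001, "z": 0.124}
  ]
}}

```text
schema error: expected keys hand, x, y, z, ax, ay, az
```

Run:
```python
from h import *
now()
for ph in (40,30,20,10,3,0,-2):
    f=np.radians(ph); r=.148; n=np.array([-np.sin(f),np.cos(f)])
    c=np.array([0,.088])+r*np.array([np.cos(f),np.sin(f)])+n*(.004+.0075*abs(np.sin(f-np.radians(40))))
    a,b,_=want(c[0],0,c[1],40); print(ph,c.round(3),a.round(4),b.round(3))
im,d,P=cloud('side'); cv2.imwrite('pics/s2.png',im[100:340,240:560].repeat(2,0).repeat(2,1))
```

```text
t 1.15 tip u,t,z -0.0287 -0.0006 0.2691 tilt 39.9 F [-0.4  1.   0.1] q [-0.98 -0.89  2.34  0.68  1.53  0.25]
40 [0.111 0.186] [ 0.0535 -0.0006  0.1531] [-0.004  0.002  0.003]
30 [0.126 0.167] [ 0.0522 -0.0005  0.1776] [-0.004  0.002  0.003]
20 [0.137 0.145] [ 0.0469 -0.0004  0.2016] [-0.004  0.002  0.003]
10 [0.144 0.121] [ 0.0377 -0.0003  0.2244] [-0.004  0.002  0.003]
3 [0.147 0.104] [ 0.029  -0.0003  0.2394] [-0.004  0.002  0.003]
0 [0.148 0.097] [ 0.0247 -0.0003  0.2455] [-0.004  0.002  0.003]
-2 [0.148 0.092] [ 0.0217 -0.0003  0.2495] [-0.004  0.002  0.003]
```

View pics/s2.png

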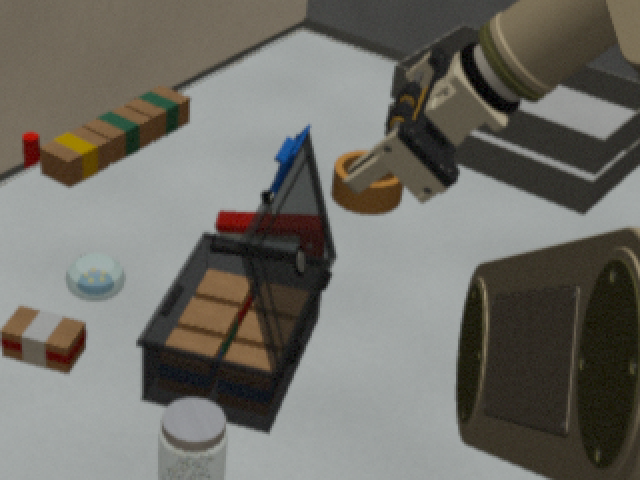

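The call was refused because every row needs all seven keys, so the scene is unchanged. I'll resend it.

Emit:
{"method": "carry_out", "body": {
  "targets": [
    {"hand": 0, "x": 0.002, "y": -0.001, "z": 0.023, "ax": 0, "ay": 0, "az": 0},
    {"hand": 0, "x": 0.004, "y": -0.001, "z": 0.046, "ax": 0, "ay": 0, "az": 0},
    {"hand": 0, "x": 0.014, "y": -0.001, "z": 0.058, "ax": 0, "ay": 0, "az": 0},
    {"hand": 0, "x": 0.025, "y": -0.001, "z": 0.07, "ax": 0, "ay": 0, "az": 0},
    {"hand": 0, "x": 0.033, "y": -0.001, "z": 0.083, "ax": 0, "ay": 0, "az": 0},
    {"hand": 0, "x": 0.04, "y": -0.001, "z": 0.095, "ax": 0, "ay": 0, "az": 0},
    {"hand": 0, "x": 0.045, "y": -0.001, "z": 0.11, "ax": 0, "ay": 0, "az": 0},
    {"hand": 0, "x": 0.05, "y": -0.001, "z": 0.124, "ax": 0, "ay": 0, "az": 0}
  ]
}}

```text
t: 2.2
tool_pos: [0.4171, -0.1083, 0.3505]
orientation: [-2.794, -0.522, -1.017]
force: [-1.3, -1.7, 0.4]
opening: 0.0004
gripper_force: 0.5
```

Run:
```python
from h import *
now()
for ph in (40,30,20,10,3,0,-2):
    f=np.radians(ph); r=.148; n=np.array([-np.sin(f),np.cos(f)])
    c=np.array([0,.088])+r*np.array([np.cos(f),np.sin(f)])+n*(.004+.0075*abs(np.sin(f-np.radians(40))))
    a,b,_=want(c[0],0,c[1],40); print(ph,c.round(3),a.round(4),b.round(3))
im,d,P=cloud('side'); cv2.imwrite('pics/s3.png',im[100:340,240:560].repeat(2,0).repeat(2,1))
```

```text
t 2.2 tip u,t,z 0.0883 -0.0033 0.208 tilt 40.0 F [-1.3 -1.7  0.4] q [-0.62 -0.6   2.29  0.64  1.11  0.39]
40 [0.111 0.186] [ 0.0032 -0.0029  0.0312] [0.003 0.    0.001]
30 [0.126 0.167] [ 0.0019 -0.003   0.0557] [0.003 0.    0.001]
20 [0.137 0.145] [-0.0035 -0.003   0.0796] [0.003 0.    0.001]
10 [0.144 0.121] [-0.0127 -0.0031  0.1025] [0.003 0.    0.001]
3 [0.147 0.104] [-0.0215 -0.0031  0.1175] [0.003 0.    0.001]
0 [0.148 0.097] [-0.0257 -0.0032  0.1236] [0.003 0.    0.001]
-2 [0.148 0.092] [-0.0288 -0.0032  0.1275] [0.003 0.    0.001]
```

View pics/s3.png

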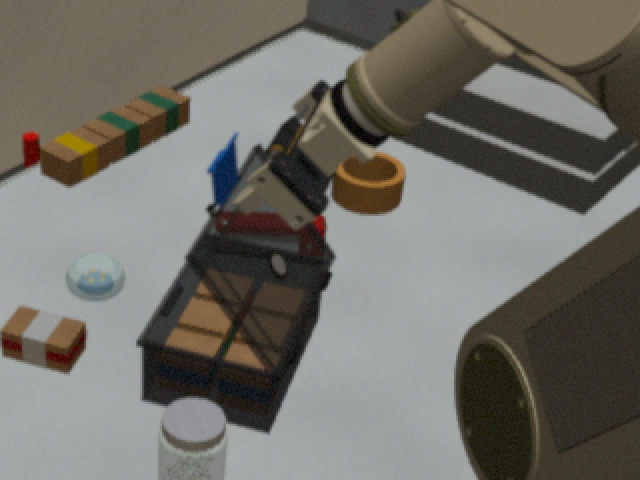

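The lid is now at about 50° with the latch still open at (225,170), and the box hasn't moved. I'll keep pushing.

Emit:
{"method": "carry_out", "body": {
  "targets": [
    {"hand": 0, "x": 0.003, "y": 0, "z": 0.031, "ax": 0, "ay": 0, "az": 0},
    {"hand": 0, "x": 0.002, "y": 0, "z": 0.056, "ax": 0, "ay": 0, "az": 0},
    {"hand": 0, "x": -0.003, "y": 0, "z": 0.08, "ax": 0, "ay": 0, "az": 0},
    {"hand": 0, "x": -0.013, "y": 0, "z": 0.102, "ax": 0, "ay": 0, "az": 0},
    {"hand": 0, "x": -0.021, "y": 0, "z": 0.117, "ax": 0, "ay": 0, "az": 0},
    {"hand": 0, "x": -0.025, "y": 0, "z": 0.123, "ax": 0, "ay": 0, "az": 0},
    {"hand": 0, "x": -0.028, "y": 0, "z": 0.126, "ax": 0, "ay": 0, "az": 0},
    {"hand": 0, "x": -0.028, "y": 0, "z": 0.126, "ax": 0, "ay": 0, "az": 0}
  ]
}}

```text
t: 3.25
tool_pos: [0.474, -0.0869, 0.2393]
orientation: [-2.791, -0.524, -1.025]
force: [-0.6, 3.0, 10.3]
opening: 0.0001
gripper_force: 5.6
```

Run:
```python
from h import *
now()
print(want(.148,0,.085,40)[:2])
```

```text
t 3.25 tip u,t,z 0.1498 -0.004 0.0974 tilt 40.3 F [-0.6  3.  10.3] q [-0.49 -0.27  2.27  0.76  0.78  0.26]
(array([-0.00842942, -0.00347422,  0.00828569]), array([ 0.0032807 , -0.00500793,  0.00207911]))
```

The force is 10 N at tip z 0.097, which is the height predicted for a shut lid. Now I'll lift off, go upright above the latch and look.

Run:
```python
from h import *
for a in [(.148,0,.15,40),(.215,0,.19,0)]: print([x.round(4) for x in want(*a)[:2]])
```

```text
[array([ 0.0336, -0.0032, -0.0413]), array([ 0.0033, -0.005 ,  0.0021])]
[array([ 0.2299, -0.003 ,  0.0156]), array([ 0.0039, -0.7031,  0.0008])]
```

Emit:
{"method": "carry_out", "body": {
  "targets": [
    {"hand": 0, "x": 0.034, "y": 0, "z": -0.041, "ax": 0, "ay": 0, "az": 0},
    {"hand": 0, "x": 0.05, "y": -0.003, "z": -0.06, "ax": 0, "ay": -0.1, "az": 0},
    {"hand": 0, "x": 0.09, "y": -0.003, "z": -0.04, "ax": 0, "ay": -0.25, "az": 0},
    {"hand": 0, "x": 0.14, "y": -0.003, "z": -0.02, "ax": 0, "ay": -0.42, "az": 0},
    {"hand": 0, "x": 0.19, "y": -0.003, "z": 0, "ax": 0, "ay": -0.58, "az": 0},
    {"hand": 0, "x": 0.23, "y": -0.003, "z": 0.015, "ax": 0.004, "ay": -0.703, "az": 0},
    {"hand": 0, "x": 0.23, "y": -0.003, "z": 0.015, "ax": 0.004, "ay": -0.703, "az": 0},
    {"hand": 0, "x": 0.23, "y": -0.003, "z": 0.015, "ax": 0.004, "ay": -0.703, "az": 0}
  ]
}}

```text
t: 4.25
tool_pos: [0.6441, -0.0159, 0.3713]
orientation: [-3.085, -0.58, 0.009]
force: [-0.2, -2.2, -0.3]
opening: 0.0004
gripper_force: 0.0
```

Run:
```python
from h import *
now()
im,d,P=cloud('side'); cv2.imwrite('pics/s4.png',im[130:340,230:510].repeat(2,0).repeat(2,1))
h=cv2.cvtColor(im,cv2.COLOR_BGR2HSV)
b=(h[...,0]>100)&(h[...,0]<125)&(h[...,1]>150)&(d>0)
b[:170]=0;b[320:]=0;b[:,:290]=0;b[:,420:]=0
Q=P[b];Q=Q[Q[:,2]>.08];print('latch side n',len(Q)); q=np.stack([Q@X-.381,Q@Y+.249,Q[:,2]],1); print(np.percentile(q,[3,50,97],axis=0).round(3))
m=np.zeros_like(b);m[200:300,310:400]=1
L=P[m&(d>0)&(P[...,2]>.07)&(P[...,2]<.11)&(h[...,2]<110)]; l=np.stack([L@X-.381,L@Y+.249,L[:,2]],1)
A=np.c_[l[:,0],l[:,1],np.ones(len(l))]; print('lid fit z',np.linalg.lstsq(A,l[:,2],rcond=None)[0].round(4),np.percentile(l,[2,50,98],axis=0).round(3))
```

```text
t 4.25 tip u,t,z 0.2128 0.0019 0.1853 tilt -0.3 F [-0.2 -2.2 -0.3] q [-0.1   0.27  1.39  0.    1.49  1.09]
latch side n 446
[[ 0.169 -0.027  0.095]
 [ 0.191  0.004  0.109]
 [ 0.214  0.033  0.126]]
lid fit z [ 0.0021 -0.011   0.0919] [[ 0.002 -0.112  0.082]
 [ 0.082  0.025  0.092]
 [ 0.165  0.121  0.096]]
```

View pics/s4.png

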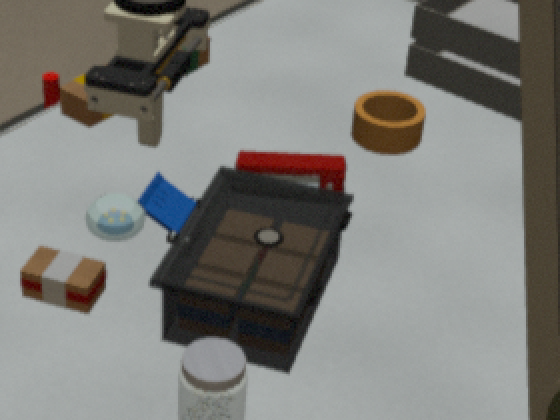

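The lid lies flat (fit z 0.092, slope about 0). The blue latch is still open at (168,205) in the crop, spanning u 0.169–0.216, and the bystanders are where they were. A straight press down at u = 0.212 to z of about 0.055 passes the lever's centre.

Emit:
{"method": "carry_out", "body": {
  "targets": [
    {"hand": 0, "x": 0, "y": 0, "z": 0.03, "ax": 0, "ay": 0, "az": 0},
    {"hand": 0, "x": 0, "y": 0, "z": 0.055, "ax": 0, "ay": 0, "az": 0},
    {"hand": 0, "x": 0, "y": 0, "z": 0.07, "ax": 0, "ay": 0, "az": 0},
    {"hand": 0, "x": 0, "y": 0, "z": 0.082, "ax": 0, "ay": 0, "az": 0},
    {"hand": 0, "x": 0, "y": 0, "z": 0.094, "ax": 0, "ay": 0, "az": 0},
    {"hand": 0, "x": 0, "y": 0, "z": 0.106, "ax": 0, "ay": 0, "az": 0},
    {"hand": 0, "x": 0, "y": 0, "z": 0.118, "ax": 0, "ay": 0, "az": 0},
    {"hand": 0, "x": 0, "y": 0, "z": 0.13, "ax": 0, "ay": 0, "az": 0}
  ]
}}

```text
t: 5.3
tool_pos: [0.6431, -0.0148, 0.2401]
orientation: [-3.085, -0.581, 0.012]
force: [0.3, -0.8, -0.2]
opening: 0.0005
gripper_force: 0.0
```

```bash
cat > chk.py <<'E'
from h import *
import sys
now()
im,d,P=cloud('side'); cv2.imwrite(sys.argv[1],im[130:340,230:510].repeat(2,0).repeat(2,1))
h=cv2.cvtColor(im,cv2.COLOR_BGR2HSV)
b=(h[...,0]>100)&(h[...,0]<125)&(h[...,1]>150)&(d>0)
b[:170]=0;b[320:]=0;b[:,:290]=0;b[:,420:]=0
Q=P[b];q=np.stack([Q@X-.381,Q@Y+.249,Q[:,2]],1);q=q[q[:,0]>.15];print('latch n',len(q));print(np.percentile(q,[3,50,97],axis=0).round(3) if len(q) else '')
E
python3 chk.py pics/s5.png
```

```text
t 5.3 tip u,t,z 0.2119 0.0034 0.0541 tilt -0.4 F [ 0.3 -0.8 -0.2] q [-0.1   0.38  1.51  0.    1.26  1.1 ]
latch n 51
[[ 0.167 -0.027  0.093]
 [ 0.17   0.002  0.095]
 [ 0.174  0.03   0.098]]
```

View pics/s5.png

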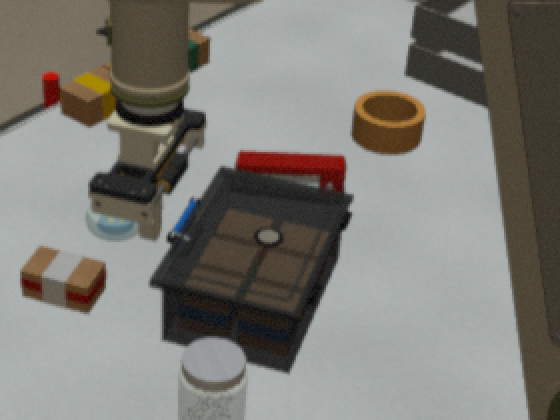

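The latch has snapped over: only its pivot barrel shows now, at (184,217), z of about 0.095, and there is no force on the tool. I'll retreat straight up and check from the top.

Emit:
{"method": "carry_out", "body": {
  "targets": [
    {"hand": 0, "x": 0, "y": 0, "z": -0.05, "ax": 0, "ay": 0, "az": 0},
    {"hand": 0, "x": 0, "y": 0, "z": -0.1, "ax": 0, "ay": 0, "az": 0},
    {"hand": 0, "x": 0, "y": 0, "z": -0.15, "ax": 0, "ay": 0, "az": 0},
    {"hand": 0, "x": 0, "y": 0, "z": -0.2, "ax": 0, "ay": 0, "az": 0},
    {"hand": 0, "x": 0, "y": 0, "z": -0.2, "ax": 0, "ay": 0, "az": 0},
    {"hand": 0, "x": 0, "y": 0, "z": -0.2, "ax": 0, "ay": 0, "az": 0},
    {"hand": 0, "x": 0, "y": 0, "z": -0.2, "ax": 0, "ay": 0, "az": 0}
  ]
}}

```text
t: 6.22
tool_pos: [0.6446, -0.0149, 0.4389]
orientation: [-3.084, -0.582, 0.016]
force: [0.5, -0.0, 0.5]
opening: 0.0005
gripper_force: 0.0
```

```bash
python3 chk.py pics/s6.png
```

```text
t 6.225 tip u,t,z 0.2129 0.0029 0.2529 tilt -0.5 F [ 0.5 -0.   0.5] q [-0.1   0.25  1.3   0.    1.61  1.1 ]
latch n 53
[[ 0.166 -0.029  0.091]
 [ 0.17   0.     0.095]
 [ 0.174  0.03   0.099]]
```

View pics/s6.png

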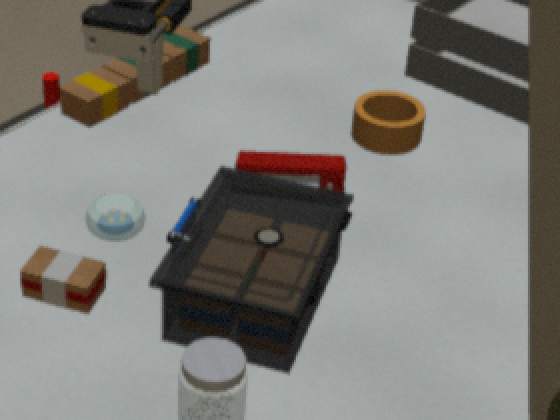

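The lid is flat and the latch stays shut at (184,217). The box and its neighbours are where they were, and the robot is clear. I'm handing it in.

```bash
python3 -c "
from plant import robot
print(robot.close_job())"
```

```text
the job is handed in; nothing more can be done
None
```

The storage box is shut: the lid rests flat on the rim, the latch has snapped closed, the box and its neighbours did not visibly move, and the job is handed in at about 6 s on the robot's clock.

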